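Clear the dried shaft flange from the drying stand and set its hood to the airing angle

TASK

On the drying stand, reach in under the half-open clear hood and take the flange with the upright shaft off the turntable; set it down gently, upright, in the empty bay of the wooden tray, leaving the pulley on the turntable and the bearing block in the tray as they are. Then fold the hood down to its airing angle of 20 degrees above level, where its side rails lie along the sloping top edges of the stand's two cheek plates, and leave it there.

Things in the scene. Friction and masses are not known exactly. Their poses are not given: they have to be found in the camera images.
- stand: grey drying stand fixed to the bench, base plate 280 x 290 x 12 mm. Origin: on the bench under the turntable's axis; z up; its open front faces -x, the hood's hinge lies at its rear: along y at x = +130 mm, z = 50 mm. Two steel cheek plates (at y = +-141 mm, from the hinge 90 mm towards the front, at most 83 mm high) have top edges that rise from the hinge line towards the front at 20 degrees
- turntable_top (a point): centre of the top face of the round plywood turntable (diameter 220 mm, 30 mm above the bench), which spins freely about its vertical axis
- hood (a joint): angle of the clear hood above level, rad: 0 = level, grows as its free (front) edge rises; stop at 1.13, lowest 0; the stiff hinge holds it wherever it is left (about 2 to 5 N at the bar moves it). The hood is a flat clear pane in an aluminium frame, 250 mm from hinge to free edge, 260 mm wide, 10 mm thick, and always overhangs the turntable
- hood_hinge (a point): middle of the hinge line of the hood; axes as stand (the hinge line is y)
- hood_bar (a point): middle of the hood's black round handle bar, diameter 12 mm, 128 mm clear between its end posts, along the hinge direction. It stands on the upper side of the free edge: 244 mm along the hood from the hinge line and 45 mm above it, square to the hood, 35 mm clear of the frame. Axes turn with the hood (-x from hinge to free edge, z square to the hood, upward)
- flange: bare steel flange: square plate 70 x 70 x 8 mm with a round shaft of diameter 30 mm standing 62 mm up from its middle (70 mm high in all), about 0.35 kg, loose on the turntable. Origin: centre of the plate's underside; z along the shaft
- pulley: low round steel belt pulley, diameter 68 mm, 28 mm high, loose on the turntable beside the flange. Origin: centre of its underside; z along its axis. Stays on the turntable
- tray: wooden parts tray fixed to the bench, 140 (x) x 260 (y) x 28 mm high, walls 8 mm, floor 8 mm thick, a divider across the middle makes two bays. Origin: centre of its underside
- bay (a point): centre of the floor of the tray's empty bay (inside 124 x 118 mm, walls 20 mm above this floor); axes as the tray
- bearing: grey pillow block bearing 100 x 45 x 58 mm lying loose in the tray's other bay. Origin: centre of its underside. Stays there
There are look-alikes about, which are no part of the job. What is shaped like the pulley but red is not meant. Leave any red look-alike of the flange alone.

How it is judged (in metres and radians):
On the way:
1. the flange stands released in the empty bay of the tray (x of flange in the frame of bay between -0.055 and 0.055 m and y of flange in the frame of bay between -0.055 and 0.055 m and z of flange in the frame of bay below 0.008 m and angle between flange's own z axis and vertical below 0.12 rad and contact force between flange and the fingers below 0.1 N and linear speed of flange below 0.03 m/s), for 0.2 s.
At the end, for the whole second after the job is handed in: The flange stands flat and upright (within 7 degrees) on the floor of the empty bay, at rest and released; the pulley still stands flat on the turntable; the bearing block has moved less than 30 mm and stands upright; the hood rests at 20 degrees above level, within 4.6 degrees (0.349 rad +- 0.08) (all of step 1 and horizontal distance between pulley and turntable_top below 0.09 m and z of pulley in the frame of turntable_top between -0.008 and 0.008 m and angle between each of pulley, bearing's own z axis and vertical below 0.12 rad and distance of bearing from where it was at the start of the episode below 0.03 m and value of joint hood between 0.269 and 0.429 rad and velocity of joint hood between -0.02 and 0.02 rad/s); the robot touches nothing.
It fails at once if the flange is dropped (moves faster than 0.5 m/s without being held) (contact force between flange and the fingers below 0.1 N and linear speed of flange above 0.5 m/s).
It fails at once if the flange is tipped over (angle between flange's own z axis and vertical above 1.1 rad).
It fails at once if the pulley is knocked off the turntable (horizontal distance between pulley and turntable_top above 0.11 m or angle between pulley's own z axis and vertical above 0.6 rad).
It also fails if it takes over 72 s, if anything falls off the work surface, if the arm or the gripper's body presses on something with over 40 N, if the wrist force passes 120 N, or if a joint passes its speed limit or range.

ROBOT

A 6-joint arm with a two-finger parallel gripper is mounted at the origin on the work surface. World frame = base frame: x ahead of the robot, y to its left, z up, the work surface at z = 0. Lengths are in mm, angles in rad, forces in N, time in s.
With the tool pointing down it reaches from about 350 to 875 mm from the base axis. Payload 4.2 kg.
Tool frame: the origin (TCP) lies at the very end of the fingers, on their centre line; the grasp point (between the pads) lies 19 mm behind it (arm.pinch_z is the distance from the TCP to the grasp point, in mm); x points along the fingers, y is the direction in which the jaws open and shut, and the axes are right-handed (so a half turn about x gives the same grasp; the last joint's range is limited). The gripper opens to 85 mm and grips with 20 to 120 N. Pads are 22 mm wide; open, the fingers measure 114 mm over their backs; the gripper's body (76 mm by 85 mm) begins 54 mm behind the grasp point. The pads swing forward as they close: fully open they stand 13 mm farther back than shut.
Start: joints at [-0.896, 0.385, 0.008, 0, -1.194, -0.259], TCP at [252.464, -571.718, 231.312] pointing down, gripper open.
Joint ranges: [-3.14, 3.14], [-1.21, 2.06], [-1.07, 1.41], [-3.16, 2.05], [-2.99, -0.16], [-3.1, 3.1]. Speed limits (rad/s): [2.79, 2.79, 3.14, 3.14, 3.14, 3.14].

INTERFACE

Orientations are given as a unit quaternion [x, y, z, w].
In Python, from bench import arm gives the robot as it stands.
- The arm moves only by the tool drive_tool, never from a script. Its argument "motion" is a list of rows, each a list of 4 numbers: the shift along the tool's x, y, z in mm, then the turn about the tool's x in degrees. In form: [[dx, dy, dz, spin], ...]. A call has 1 to 10 rows; each row shifts and turns the commanded pose from where the row before left it, along the tool's axes as they then stand; what a row does not reach is not made up. A row lasts 1/12 s, in which the tool goes at most 41.7 mm and 7.16 degrees, less where a joint would pass 70% of its speed; a pose out of reach is approached as far as the arm can. A call with a gripper value outside its range is refused whole. "grip" is the finger opening in mm, from 0 to 85.4, set as the call begins (left out, the last holds). The fingers move at their own pace and stop on an object; the grip force is fixed at half the most. Time passes only in rows, so rows that do not move let the fingers close. It gives the time, the measured TCP pose, the force and the opening at its end, in the units of the state.
- arm.read_state(): the state, without advancing time (a new reading comes with each control period).
- arm.get_image(name): name is "scene" or "top" or "wrist"; returns the picture (480x640x3 uint8, red, green, blue); there is no depth.
- arm.calibration(name): a dict with "K" (3x3 intrinsics, pixels), "eye" and "attitude" of the camera in the world; the wrist camera has in their place "T_tool_cam" (4x4, takes a point from camera to tool coordinates, whose origin is the TCP and whose axes are the tool frame's). Camera axes: x right, y up, looking along -z (the intrinsics and any distortion apply to the point x, -y, -z); pixel columns grow to the right and rows downward; lengths in mm; the calibration is good to about 2 mm. A picture is of the moment at which its call begins: read the wrist's pose just before it. calibration takes no time and is no camera call.
- arm.job_done(): hands the job in, once; it reports no verdict.
The state is a dict: "clock": time; "joints": joint angles; "joint_vel": joint speeds; "joint_efforts": joint torques, N m; "position": TCP position; "ee_rot": TCP orientation; "contact_force": force on the tool from outside, world axes, zero at the start; "wrist_torque": the same for the moment, N m; "gripper_width": finger opening in mm.
Only numpy, scipy, OpenCV 4.12 (cv2) and the standard library are available. Lean on these libraries where they do the work, as an engineer would, in place of code of your own. Each camera call takes 0.05 s, during which the arm holds its last target. There are 200 camera calls.

## Working session

There is one attempt and no reset: what is moved stays moved. The work goes in short steps, Python scripts to look and compute and a tool call to move; the robot and the scene stay as the last step left them, time stands still between calls to the robot, and variables do not carry over. Pictures are saved under pics/ and viewed, about 8 in all and at most 12, crops included, and the job is handed in when it is done.

Besides the shell and the picture viewer there is one more tool, called after "Call:" in YAML: its name, and indented under it one key for each argument. drive_tool: Moves the arm, as the interface text tells. Its arguments: {"type":"object","properties":{"motion":{"type":"array"},"grip":{"type":"number"}},"required":["motion"]}

```bash
ls; mkdir -p pics; python3 - <<'E'
from bench import arm
import cv2,numpy as np
np.set_printoptions(precision=4,suppress=True)
for n in("scene","top"):
    cv2.imwrite(f"pics/{n}0.png",arm.get_image(n)[:,:,::-1])
for n in("scene","top","wrist"):print(n,arm.calibration(n))
print(arm.read_state(),arm.pinch_z)
E
```

```text
pics
scene {'K': array([[615.2988,   0.    , 314.5763],
       [  0.    , 615.2988, 231.947 ],
       [  0.    ,   0.    ,   1.    ]]), 'eye': array([ 394.1901,  440.1156, 1349.5154]), 'attitude': array([-0.0362,  0.1459,  0.9648, -0.2157])}
top {'K': array([[458.3522,   0.    , 318.0192],
       [  0.    , 458.3522, 249.1901],
       [  0.    ,   0.    ,   1.    ]]), 'eye': array([409.6581,  73.351 , 981.987 ]), 'attitude': array([-0.053 ,  0.0564,  0.7074, -0.7026])}
wrist {'K': array([[356.9197,   0.    , 314.0359],
       [  0.    , 356.9197, 250.7036],
       [  0.    ,   0.    ,   1.    ]]), 'T_tool_cam': array([[   0.0012,    0.3161,   -0.9487, -143.0395],
       [   1.    ,   -0.0004,    0.0012,    0.3386],
       [   0.    ,   -0.9487,   -0.3161,  -80.9005],
       [   0.    ,    0.    ,    0.    ,    1.    ]])}
{'clock': 0.1, 'joints': array([-0.8964,  0.3855,  0.0068, -0.0004, -1.194 , -0.2586]), 'joint_vel': array([-0.0025, -0.002 ,  0.0036,  0.0003,  0.001 ,  0.0008]), 'joint_efforts': array([ -0.0008, -39.332 ,  18.8929,   4.198 ,  -0.0026,   0.    ]), 'position': array([ 252.2666, -571.2512,  230.322 ]), 'ee_rot': array([-0.1452,  0.6921,  0.1466,  0.6917]), 'contact_force': array([-0.9067, -0.0788,  0.4373]), 'wrist_torque': array([ 0.0216,  0.0563, -0.0201]), 'gripper_width': 85.60183841744715} 18.700000000000003
```

View pics/scene0.png

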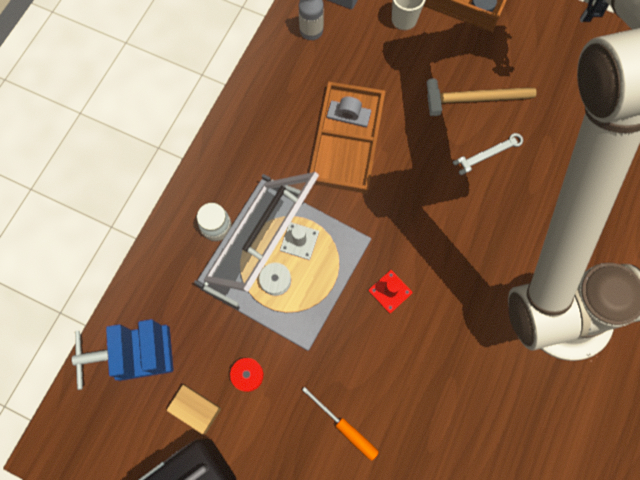

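View pics/top0.png

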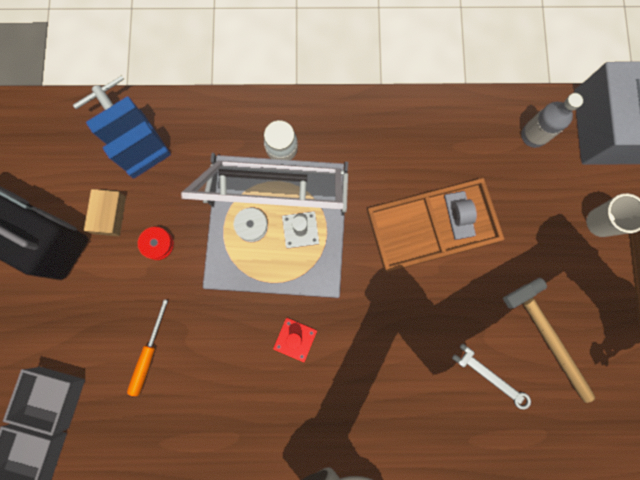

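Scene: the bare steel flange with shaft is at (298,237) and the bare pulley at (275,278). The red look-alikes are a flange at (390,290) and a pulley at (246,374). The tray is at (347,135), with its empty bay at (340,160). Top: flange at (300,229), pulley (250,224), red flange (295,340), red pulley (155,243), tray bay (403,229). The one meant is the bare steel one on the turntable. I'll enlarge that area to confirm.

```bash
cat > h.py <<'E'
import numpy as np,cv2
from scipy.spatial.transform import Rotation as R
np.set_printoptions(precision=3,suppress=True)
from bench import arm
def cam(n,st=None):
    c=arm.calibration(n)
    if n=="wrist":
        T=c["T_tool_cam"];Rt=R.from_quat(st["ee_rot"]).as_matrix()
        return c["K"],Rt@T[:3,3]+st["position"],Rt@T[:3,:3]
    return c["K"],c["eye"],R.from_quat(c["attitude"]).as_matrix()
def ray(C,p):
    K,e,A=C;v=np.linalg.solve(K,[p[0],p[1],1.]);d=A@(v*[1,-1,-1]);return e,d/np.linalg.norm(d)
def plane(C,p,z):
    e,d=ray(C,p);return e+d*(z-e[2])/d[2]
def proj(C,P):
    K,e,A=C;v=A.T@(np.asarray(P,float)-e)*[1,-1,-1];q=K@v;return q[:2]/q[2]
def tri(C1,p1,C2,p2):
    e1,d1=ray(C1,p1);e2,d2=ray(C2,p2)
    s=np.linalg.lstsq(np.c_[d1,-d2],e2-e1,rcond=None)[0]
    a,b=e1+s[0]*d1,e2+s[1]*d2;return (a+b)/2,np.linalg.norm(a-b)
E
python3 - <<'E'
from h import *
T=cam("top");S=cam("scene")
print("up dir top px",proj(T,[600,100,0]),proj(T,[700,100,0]),proj(T,[600,200,0]))
t=cv2.imread("pics/top0.png");s=cv2.imread("pics/scene0.png")
a=cv2.resize(t[140:310,170:360],None,fx=4,fy=3.5*4/3.5,interpolation=cv2.INTER_CUBIC)[:600]
cv2.imwrite("pics/crop_top.png",cv2.resize(t[150:300,170:360],None,fx=4,fy=4,interpolation=cv2.INTER_CUBIC))
cv2.imwrite("pics/crop_scene.png",cv2.resize(s[165:355,185:385],None,fx=3.1,fy=3.1,interpolation=cv2.INTER_CUBIC))
# approximations
for n,C,ps in(("top",T,[(205,288),(341,297)]),("scene",S,[(310,349),(371,239)])):
    for p in ps:print(n,p,plane(C,p,12))
for p in[(368,208),(484,179),(503,239),(387,268)]:print("tray",plane(T,p,28))
for p in[(327,82),(385,91),(368,187),(310,178)]:print("trayS",plane(S,p,28))
E
```

```text
up dir top px [303.244 232.45 ] [303.148 188.08 ] [257.352 232.731]
top (205, 288) [479.563 307.356  12.   ]
top (341, 297) [458.667  20.387  12.   ]
scene (310, 349) [476.585 310.099  12.   ]
scene (371, 239) [457.222  28.411  12.   ]
tray [646.907 -39.27   28.   ]
tray [ 709.74  -291.672   28.   ]
tray [ 577.813 -323.673   28.   ]
tray [517.684 -76.002  28.   ]
trayS [ 713.712 -286.37    28.   ]
trayS [ 576.156 -323.372   28.   ]
trayS [512.919 -78.059  28.   ]
trayS [643.297 -41.578  28.   ]
```

View pics/crop_top.png

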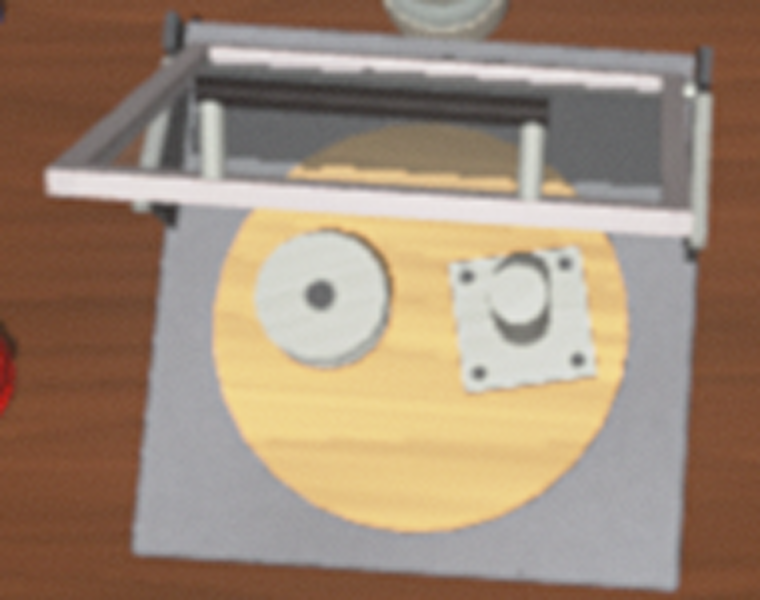

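View pics/crop_scene.png

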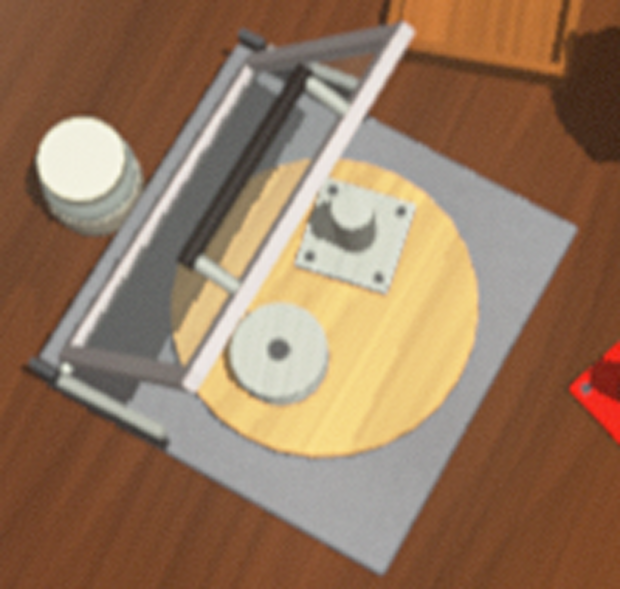

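The crops confirm it. The bare steel flange is at crop_top (519,292) for the shaft top, with plate corners (448,264), (581,246), (597,376) and (466,393). The pulley is at (320,295), to its left. The hood's front rail passes behind the shaft top in this view, and the bar runs (198,90)-(548,110).

```bash
cat > m1.py <<'E'
from h import *
T=cam("top");S=cam("scene")
t=lambda x,y:(170+x/4,150+y/4); s=lambda x,y:(185+x/3.1,165+y/3.1)
fl=plane(T,t(135,553),12);fr=plane(T,t(678,590),12);fl2=plane(S,s(382,574),12);fr2=plane(S,s(577,229),12)
print(fl,fr,fl2,fr2)
F=[(fl+fl2)/2,(fr+fr2)/2];w=F[0]-F[1];print("width(290)",np.linalg.norm(w))
ey=w/np.linalg.norm(w);ex=np.array([ey[1],-ey[0],0]);print("stand yaw",np.arctan2(ex[1],ex[0]))
# base plate 280x290 with origin at centre assumed
O=(F[0]+F[1])/2+140*ex;print("origin if plate centred",O)
for n,C in(("top",T),("scene",S)):
    im=cv2.imread(f"pics/{n}0.png");h=cv2.cvtColor(im,cv2.COLOR_BGR2HSV)
    m=cv2.inRange(h,(12,50,150),(30,200,255));cs,_=cv2.findContours(m,cv2.RETR_EXTERNAL,cv2.CHAIN_APPROX_NONE)
    c=max(cs,key=lambda c:cv2.contourArea(c)if 150<cv2.boundingRect(c)[0]<330 else 0)
    P=np.array([plane(C,p[0],30)for p in c])
    q=P[:,:2];A=np.c_[2*q,np.ones(len(q))]
    k=np.ones(len(q),bool)
    for _ in range(15):
        sol=np.linalg.lstsq(A[k],(q[k]**2).sum(1),rcond=None)[0];r=np.sqrt(sol[2]+sol[:2]@sol[:2]);d=abs(np.hypot(*(q-sol[:2]).T)-r);k=d<max(2,np.median(d))
    print(n,"turntable",sol[:2],r,k.sum())
print("shaft top tri(z=100)",tri(T,t(519,292),S,s(355,210)),plane(T,t(519,292),100),plane(S,s(355,210),100))
pc=np.array([plane(T,t(*p),38)for p in[(448,264),(581,246),(597,376),(466,393)]]);print("plate",pc,pc.mean(0),[np.linalg.norm(pc[i]-pc[i-1])for i in range(4)])
pc=np.array([plane(S,s(*p),38)for p in[(332,178),(415,203),(386,294),(296,264)]]);print("plateS",pc,pc.mean(0))
print("pulley",plane(T,t(320,295),58),plane(S,s(279,349),58))
E1=tri(T,t(692,222),S,s(410,30));E2=tri(T,t(46,180),S,s(188,388));print("free edge R,L",E1,E2)
B1=tri(T,t(548,110),S,s(305,75));B2=tri(T,t(198,90),S,s(187,258));print("bar",B1,B2)
tp=[(368,208),(484,179),(503,239),(387,268)];sp=[(310,178),(327,82),(385,91),(368,187)]
Q=np.array([(plane(T,a,28)+plane(S,b,28))/2 for a,b in zip(tp,sp)]);c=Q.mean(0)
u=(Q[0]+Q[3]-Q[1]-Q[2]);u/=np.linalg.norm(u);print("tray",c,u,"bay",c+63*u,np.arctan2(-u[0],u[1]))
E
python3 m1.py
```

```text
[479.053 309.977  12.   ] [457.64   23.564  12.   ] [478.975 313.952  12.   ] [457.08   28.007  12.   ]
width(290) 286.99660239064457
stand yaw -0.07552431734758423
origin if plate centred [607.788 158.312  12.   ]
top turntable [598.308 159.467] 109.17643110607544 202
scene turntable [ 652.467 -171.873] 125.78742367784622 242
shaft top tri(z=100) (array([599.406, 104.713,  91.745]), np.float64(3.83029747599046)) [599.559 104.109 100.   ] [596.163 107.343 100.   ]
plate [[628.204 143.66   38.   ]
 [637.504  73.526  38.   ]
 [567.875  65.601  38.   ]
 [559.327 133.936  38.   ]] [598.228 104.181  38.   ] [np.float64(69.55966820985807), np.float64(70.74745724391452), np.float64(70.07834635867582), np.float64(68.86751043854747)]
plateS [[631.767  76.055  38.   ]
 [569.326  67.694  38.   ]
 [559.183 137.754  38.   ]
 [626.824 145.1    38.   ]] [596.775 106.651  38.   ]
pulley [607.656 207.882  58.   ] [606.928 209.5    58.   ]
free edge R,L (array([592.659,  28.729, 255.84 ]), np.float64(3.994112847940679)) (array([611.119, 289.273, 263.5  ]), np.float64(1.1113230961945373))
bar (array([635.815,  87.055, 268.722]), np.float64(4.641211037495975)) (array([641.931, 224.286, 284.889]), np.float64(0.06352894580526962))
tray [ 612.278 -182.499   28.   ] [-0.251  0.968 -0.   ] bay [ 596.474 -121.514   28.   ] 0.25358020703485784
```

Flange at about (597,106), 55 mm from the turntable axis at (598,160). The hood stands at about 1.03 rad, with its edge almost directly above the shaft. The tool can only point down, so I'll first spin the turntable clockwise by about 90° with fingertip friction, which brings the flange to the open front.

```bash
cat >> h.py <<'E'
def go(x,y,z,yaw=None,st=None):
    "tool-axis shift to world TCP target; yaw = wanted world direction (deg) of tool z; spin needed"
    st=st or arm.read_state();M=R.from_quat(st["ee_rot"]).as_matrix()
    d=M.T@(np.array([x,y,z])-st["position"]);cur=np.degrees(np.arctan2(M[1,2],M[0,2]))
    print("pos",st["position"],"t",round(st["clock"],2),"zdir",round(cur,1),"shift",d,"F",st["contact_force"],"w",round(st["gripper_width"],1),"j",st["joints"])
    return d,cur
E
python3 - <<'E'
from h import *
go(538,93,120);print(R.from_quat(arm.read_state()["ee_rot"]).as_matrix())
E
```

```text
pos [ 252.267 -571.251  230.322] t 0.1 zdir 23.8 shift [111.244 492.089 529.639] F [-0.907 -0.079  0.437] w 85.6 j [-0.896  0.385  0.007 -0.    -1.194 -0.259]
[[-0.001 -0.404  0.915]
 [ 0.002  0.915  0.404]
 [-1.     0.002 -0.   ]]
```

Call:
drive_tool:
  motion:
    - [0, 24, 26, 0]
    - [0, 24, 26, 0]
    - [0, 24, 26, 0]
    - [0, 24, 26, 0]
    - [0, 24, 26, 0]
    - [0, 24, 26, 0]
    - [0, 24, 26, 0]
    - [0, 24, 26, 0]
    - [0, 24, 26, 0]
    - [0, 24, 26, 0]
  grip: 0

```text
clock: 0.93
position: [393.4, -245.4, 231.1]
ee_rot: [-0.146, 0.692, 0.146, 0.692]
contact_force: [0.3, 0.9, -0.6]
gripper_width: 0.0
```

Call:
drive_tool:
  motion:
    - [0, 24, 26, 0]
    - [0, 24, 26, 0]
    - [0, 24, 26, 0]
    - [0, 24, 26, 0]
    - [0, 24, 26, 0]
    - [0, 24, 26, 0]
    - [0, 24, 26, 0]
    - [0, 24, 26, 0]
    - [0, 24, 26, 0]
    - [0, 24, 26, 0]

```text
clock: 1.77
position: [534.3, 79.2, 231.0]
ee_rot: [-0.146, 0.692, 0.146, 0.692]
contact_force: [-0.1, -0.0, 0.0]
gripper_width: 0.1
```

Call:
drive_tool:
  motion:
    - [20, 0, 0, 6]
    - [20, 0, 0, 6]
    - [20, 0, 0, 6]
    - [20, 0, 0, 6]
    - [0, 0, 0, 0]
    - [0, 0, 0, 0]

```text
clock: 2.27
position: [533.7, 77.1, 150.5]
ee_rot: [-0.0, 0.708, -0.001, 0.706]
contact_force: [0.1, -0.0, 0.8]
gripper_width: 0.2
```

```bash
python3 - <<'E'
from h import *
go(538,93,60)
E
```

```text
pos [533.685  77.094 150.472] t 2.27 zdir -0.0 shift [90.436 16.043  4.551] F [ 0.069 -0.044  0.788] w 0.2 j [ 0.444  0.316 -0.316  0.    -0.941 -2.016]
```

Call:
drive_tool:
  motion:
    - [20, 8, 2, 0]
    - [20, 8, 2, 0]
    - [20, 0, 0, 0]
    - [20, 0, 0, 0]
    - [15, 0, 0, 0]
    - [10, 0, 0, 0]
    - [5, 0, 0, 0]
    - [3, 0, 0, 0]
    - [0, 0, 0, 0]

```text
clock: 3.02
position: [538.9, 93.6, 38.8]
ee_rot: [0.001, 0.707, -0.001, 0.707]
contact_force: [0.2, 0.0, -0.5]
gripper_width: 0.1
```

Call:
drive_tool:
  motion:
    - [2, 0, 0, 0]
    - [2, 0, 0, 0]
    - [1, 0, 0, 0]
    - [0, 0, 0, 0]

```text
clock: 3.35
position: [538.4, 93.4, 33.5]
ee_rot: [0.001, 0.707, -0.001, 0.707]
contact_force: [0.5, 0.3, -0.3]
gripper_width: 0.2
```

Call:
drive_tool:
  motion:
    - [1, 0, 0, 0]
    - [1, 0, 0, 0]
    - [1, 0, 0, 0]
    - [1, 0, 0, 0]
    - [0, 0, 0, 0]

```text
clock: 3.77
position: [538.6, 93.2, 30.1]
ee_rot: [0.001, 0.707, -0.001, 0.707]
contact_force: [-0.2, -0.2, 5.0]
gripper_width: 0.1
```

Call:
drive_tool:
  motion:
    - [1, 4.4, -4.5, 0]
    - [0, 5.9, -5.2, 0]
    - [0, 6.3, -4.7, 0]
    - [0, 6.7, -4.1, 0]
    - [0, 7, -3.5, 0]
    - [0, 7.3, -2.9, 0]
    - [0, 7.5, -2.2, 0]
    - [0, 7.7, -1.6, 0]
    - [0, 7.8, -0.9, 0]
    - [0, 7.9, -0.2, 0]

```text
clock: 4.6
position: [510.2, 163.1, 30.0]
ee_rot: [0.001, 0.706, -0.0, 0.708]
contact_force: [1.2, 0.1, 6.9]
gripper_width: 0.4
```

```bash
python3 - <<'E'
from h import *
cv2.imwrite("pics/top1.png",arm.get_image("top")[150:300,170:360,::-1].repeat(3,0).repeat(3,1))
go(508,162,30)
E
```

```text
pos [510.443 164.404  30.026] t 4.65 zdir -0.1 shift [ 0.011 -2.406 -2.441] F [-0.765  0.521  9.787] w 0.3 j [ 0.615  0.47  -0.453  0.001 -0.642 -2.187]
```

View pics/top1.png

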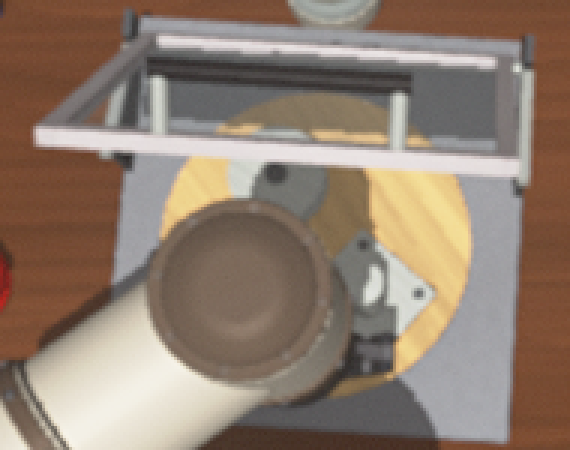

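Drag works: the shaft top is now at about crop (372,285), meaning the flange has turned about 43° clockwise. The pulley moved with it. On to the second half of the arc.

Call:
drive_tool:
  motion:
    - [0, 6, 0, 0]
    - [0, 7.8, 0.9, 0]
    - [0, 7.7, 1.6, 0]
    - [0, 7.5, 2.2, 0]
    - [0, 7.3, 2.9, 0]
    - [0, 7, 3.5, 0]
    - [0, 6.7, 4.1, 0]
    - [0, 6.3, 4.7, 0]
    - [0, 5, 4, 0]
    - [0, 2, 2, 0]

```text
clock: 5.48
position: [537.0, 226.9, 30.0]
ee_rot: [0.001, 0.706, 0.0, 0.709]
contact_force: [-0.3, -0.1, 6.9]
gripper_width: -0.1
```

Call:
drive_tool:
  motion:
    - [-3, 0, 0, 0]
    - [-20, 0, 0, 0]
    - [-40, 0, 0, 0]
    - [-40, 0, -40, 0]
    - [0, 0, -40, 0]
    - [0, 0, -40, 0]
    - [0, 0, -20, 0]
    - [0, 0, 0, 0]
  grip: 0

```text
clock: 6.15
position: [401.1, 223.9, 120.8]
ee_rot: [0.0, 0.708, -0.001, 0.706]
contact_force: [0.2, -0.3, -0.6]
gripper_width: -0.2
```

```bash
python3 - <<'E'
from h import *
st=arm.read_state();w=arm.get_image("wrist");t=arm.get_image("top")
cv2.imwrite("pics/wrist2.png",w[:,:,::-1]);cv2.imwrite("pics/top2_full.png",t[:,:,::-1])
cv2.imwrite("pics/top2.png",cv2.resize(t[150:300,170:360,::-1],None,fx=4,fy=4,interpolation=cv2.INTER_CUBIC))
np.savez("st2.npz",**st);go(430,160,150)
E
```

```text
pos [404.879 225.669 121.232] t 6.25 zdir -0.1 shift [-28.786 -65.615  25.241] F [0.702 0.097 0.507] w 0.1 j [ 0.861  0.232 -0.531  0.    -0.807 -2.433]
```

View pics/top2.png

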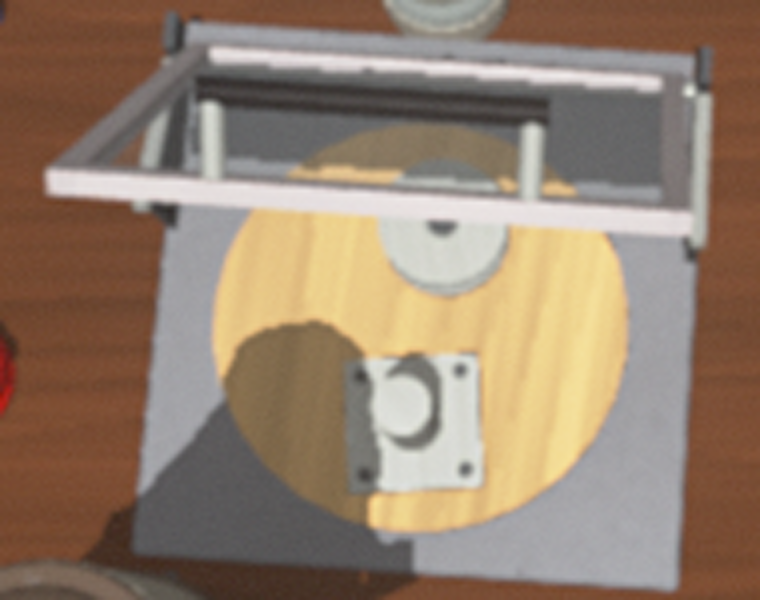

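The flange is now at the front (shaft top at crop (403,406), plate corners (344,360)-(484,487)) with its plate nearly square to the axes. The pulley is behind it, under the hood, still on the turntable.

```bash
python3 - <<'E'
from h import *
T=cam("top");t=lambda x,y:(170+x/4,150+y/4)
pc=np.array([plane(T,t(*p),38)for p in[(344,360),(478,353),(484,487),(348,493)]]);c=pc.mean(0);print(pc,c,plane(T,t(403,406),100))
st=np.load("st2.npz");W=cam("wrist",st)
for z in(38,100):print("pred wrist px",z,proj(W,[c[0],c[1],z]))
E
```

```text
[[577.19  197.716  38.   ]
 [580.465 127.738  38.   ]
 [510.063 124.46   38.   ]
 [507.414 194.69   38.   ]] [543.783 161.151  38.   ] [543.292 160.561 100.   ]
pred wrist px 38 [235.565 427.473]
pred wrist px 100 [214.926 504.249]
```

View pics/wrist2.png

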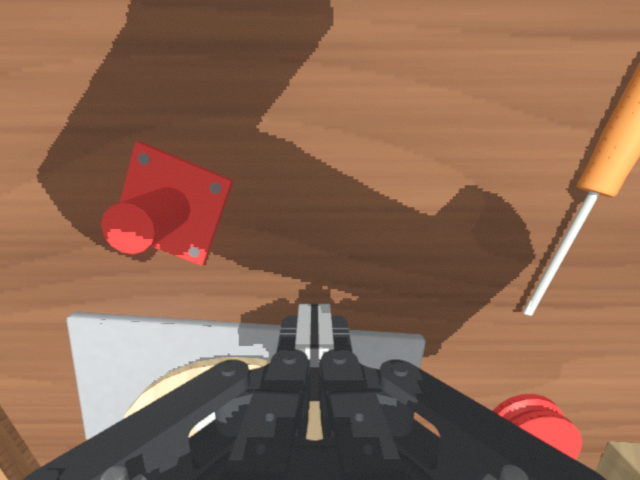

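Call:
drive_tool:
  motion:
    - [0, -20, 0, 0]
    - [0, -20, 0, 0]
    - [0, -20, 0, 0]
    - [0, -5, 10, 0]
    - [0, 0, 30, 0]
    - [0, 0, 30, 0]
    - [0, 0, 30, 0]
    - [0, 0, 20, 0]
    - [0, 0, 12, 0]
    - [0, 0, 0, 0]
  grip: 85

```text
clock: 7.08
position: [540.6, 159.9, 119.8]
ee_rot: [0.002, 0.707, -0.002, 0.707]
contact_force: [0.1, 0.3, -0.6]
gripper_width: 85.0
```

```bash
python3 - <<'E'
from h import *
go(541,161,60)
E
```

```text
pos [540.635 159.871 119.754] t 7.08 zdir -0.3 shift [59.754  1.148  0.309] F [ 0.086  0.262 -0.611] w 85.0 j [ 0.575  0.387 -0.296  0.001 -0.887 -2.152]
```

Call:
drive_tool:
  motion:
    - [15, 1, 0, 0]
    - [15, 0, 0, 0]
    - [15, 0, 0, 0]
    - [10, 0, 0, 0]
    - [4, 0, 0, 0]
    - [0, 0, 0, 0]

```text
clock: 7.58
position: [536.6, 160.8, 60.7]
ee_rot: [0.001, 0.708, -0.002, 0.706]
contact_force: [-0.1, -0.2, 0.1]
gripper_width: 85.2
```

Call:
drive_tool:
  motion:
    - [0, 0, 0, 0]
    - [0, 0, 0, 0]
    - [0, 0, 0, 0]
    - [0, 0, 0, 0]
    - [0, 0, 0, 0]
    - [0, 0, 0, 0]
    - [0, 0, 0, 0]
    - [0, 0, 0, 0]
  grip: 20

```text
clock: 8.25
position: [537.7, 161.6, 62.8]
ee_rot: [0.001, 0.707, -0.001, 0.708]
contact_force: [-2.2, 0.9, 5.4]
gripper_width: 28.8
```

Call:
drive_tool:
  motion:
    - [-3, 0, 0, 0]
    - [-5, 0, 0, 0]
    - [-8, 0, 0, 0]
    - [-10, 0, 0, 0]
    - [-10, 0, 0, 0]
    - [0, 0, 0, 0]

```text
clock: 8.75
position: [538.8, 162.0, 100.6]
ee_rot: [0.002, 0.705, -0.0, 0.709]
contact_force: [1.3, 0.5, -4.1]
gripper_width: 28.9
```

```bash
python3 - <<'E'
from h import *
go(430,100,110)
cv2.imwrite("pics/scene3.png",cv2.resize(arm.get_image("scene")[165:355,185:385,::-1],None,fx=3,fy=3))
E
```

```text
pos [538.751 161.973 100.555] t 8.75 zdir -0.1 shift [ -10.094  -62.221 -108.551] F [ 1.293  0.489 -4.138] w 28.9 j [ 0.58   0.407 -0.323  0.001 -0.836 -2.154]
```

View pics/scene3.png

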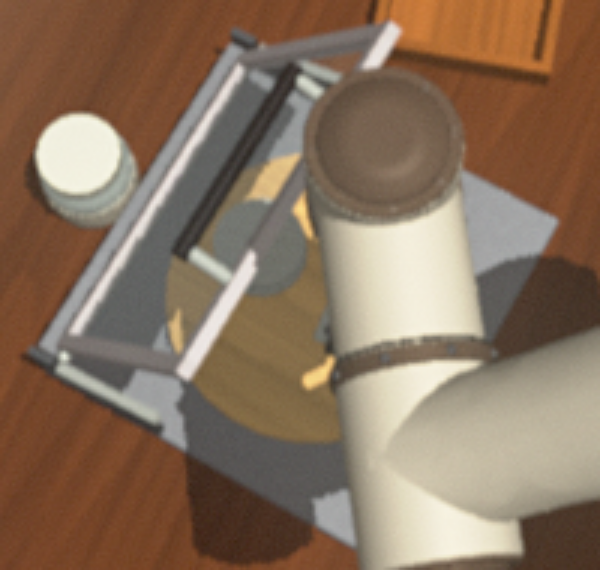

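Call:
drive_tool:
  motion:
    - [-5, 0, -10, 0]
    - [-10, 0, -15, 0]
    - [-10, -10, -15, 0]
    - [-10, -20, -5, 0]
    - [0, -25, 0, 0]
    - [0, -28, 0, 0]
    - [0, -30, 0, 0]
    - [0, -30, 0, 0]
    - [0, -30, 0, 0]
    - [0, -30, 0, 0]

```text
clock: 9.63
position: [490.2, -42.9, 132.7]
ee_rot: [0.001, 0.707, -0.001, 0.707]
contact_force: [0.9, -0.2, -5.8]
gripper_width: 29.0
```

Call:
drive_tool:
  motion:
    - [0, -30, 0, 0]
    - [0, -25, 10, 0]
    - [0, -15, 20, 0]
    - [0, -5, 20, 0]
    - [0, 0, 20, 0]
    - [0, 0, 15, -4]
    - [0, 0, 5, -4]
    - [0, 0, 0, -4]
    - [0, 0, 0, 0]
    - [0, 0, 0, 0]

```text
clock: 10.47
position: [580.3, -116.4, 132.2]
ee_rot: [-0.072, 0.704, 0.072, 0.703]
contact_force: [-0.7, -0.0, -3.9]
gripper_width: 28.8
```

```bash
python3 - <<'E'
from h import *
go(591,-122,41)
E
```

```text
pos [ 580.293 -116.361  132.225] t 10.47 zdir 11.7 shift [91.203 -7.749  9.501] F [-0.679 -0.019 -3.94 ] w 28.8 j [ 0.075  0.417 -0.209 -0.    -0.947 -1.441]
```

Call:
drive_tool:
  motion:
    - [15, -4, 5, 0]
    - [20, -4, 4, 0]
    - [20, 0, 0, 0]
    - [15, 0, 0, 0]
    - [8, 0, 0, 0]
    - [4, 0, 0, 0]
    - [0, 0, 0, 0]

```text
clock: 11.05
position: [591.2, -122.5, 50.3]
ee_rot: [-0.073, 0.704, 0.073, 0.703]
contact_force: [-0.1, -0.5, -3.8]
gripper_width: 28.9
```

Call:
drive_tool:
  motion:
    - [2, 0, 0, 0]
    - [2, 0, 0, 0]
    - [1, 0, 0, 0]
    - [1, 0, 0, 0]
    - [0, 0, 0, 0]

```text
clock: 11.47
position: [591.8, -122.6, 45.0]
ee_rot: [-0.073, 0.703, 0.073, 0.703]
contact_force: [-0.3, -0.2, -4.3]
gripper_width: 28.7
```

Call:
drive_tool:
  motion:
    - [1, 0, 0, 0]
    - [1, 0, 0, 0]
    - [1, 0, 0, 0]
    - [0, 0, 0, 0]

```text
clock: 11.8
position: [591.6, -122.5, 41.5]
ee_rot: [-0.073, 0.704, 0.073, 0.703]
contact_force: [-0.6, 0.5, -4.1]
gripper_width: 28.6
```

Call:
drive_tool:
  motion:
    - [0.5, 0, 0, 0]
    - [0.5, 0, 0, 0]
    - [0.5, 0, 0, 0]
    - [0, 0, 0, 0]

```text
clock: 12.13
position: [591.8, -122.6, 40.9]
ee_rot: [-0.073, 0.703, 0.073, 0.703]
contact_force: [-1.9, 0.5, 0.1]
gripper_width: 28.7
```

Call:
drive_tool:
  motion:
    - [0.5, 0, 0, 0]
    - [0, 0, 0, 0]

```text
clock: 12.3
position: [591.8, -122.6, 40.9]
ee_rot: [-0.073, 0.703, 0.073, 0.703]
contact_force: [-4.2, 0.8, 4.8]
gripper_width: 28.3
```

Call:
drive_tool:
  motion:
    - [0, 0, 0, 0]
    - [0, 0, 0, 0]
    - [0, 0, 0, 0]
    - [0, 0, 0, 0]
    - [0, 0, 0, 0]
    - [0, 0, 0, 0]
  grip: 85

```text
clock: 12.8
position: [591.9, -122.6, 39.7]
ee_rot: [-0.073, 0.703, 0.073, 0.703]
contact_force: [-0.2, 0.9, -0.1]
gripper_width: 85.4
```

Call:
drive_tool:
  motion:
    - [-10, 0, 0, 0]
    - [-20, 0, 0, 0]
    - [-30, 0, 0, 0]
    - [-40, 0, 0, 0]
    - [-40, 0, 0, 0]
    - [-40, 0, 0, 0]
    - [-40, 0, 0, 0]
    - [0, 0, -40, 0]
    - [0, 0, -40, 0]
    - [0, 0, -40, 0]

```text
clock: 13.63
position: [473.2, -147.2, 261.0]
ee_rot: [-0.073, 0.702, 0.073, 0.704]
contact_force: [-1.9, -0.2, -0.2]
gripper_width: 85.1
```

```bash
python3 - <<'E'
from h import *
go(640,155,330)
t=arm.get_image("top");cv2.imwrite("pics/top4.png",t[:,:,::-1])
cv2.imwrite("pics/top4c.png",cv2.resize(t[140:300,170:510,::-1],None,fx=2.3,fy=2.3,interpolation=cv2.INTER_CUBIC))
E
```

```text
pos [ 473.197 -147.208  261.016] t 13.63 zdir 11.8 shift [-68.532 261.501 225.46 ] F [-1.855 -0.214 -0.242] w 85.1 j [ 0.027  0.14  -0.253 -0.    -1.176 -1.391]
```

View pics/top4c.png

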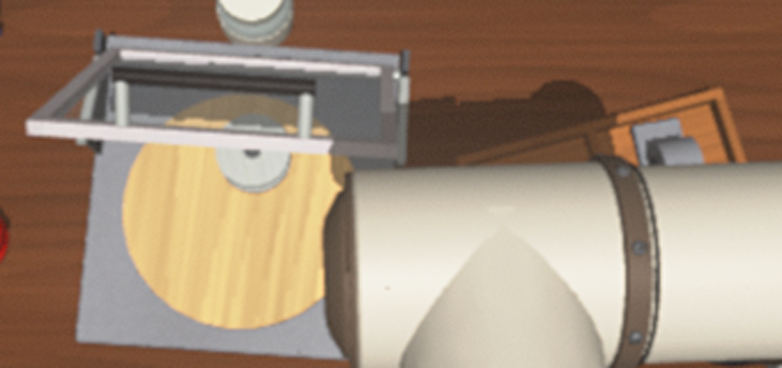

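Flange released in the bay (the arm hides it for now), and the pulley is at crop (252,155), still on the turntable. Next is the bar.

Call:
drive_tool:
  motion:
    - [-25, 20, 0, 0]
    - [-30, 26, 0, 0]
    - [-30, 26, 10, 0]
    - [0, 28, 25, 0]
    - [0, 28, 25, 0]
    - [0, 28, 25, 0]
    - [0, 28, 25, 0]
    - [0, 28, 25, 0]
    - [0, 28, 25, 0]
    - [0, 22, 25, 0]
  grip: 24

```text
clock: 14.52
position: [602.1, 149.5, 345.6]
ee_rot: [-0.073, 0.703, 0.073, 0.704]
contact_force: [1.3, -0.3, -0.2]
gripper_width: 23.9
```

Call:
drive_tool:
  motion:
    - [0, 0, 0, -7]
    - [0, 0, 0, -7]
    - [0, 0, 0, -7]
    - [0, 0, 0, -7]
    - [0, 0, 0, -7]
    - [0, 0, 0, -7]
    - [0, 0, 0, -7]
    - [0, 0, 0, -7]
    - [0, 0, 0, -7]
    - [0, 0, 0, -7]

```text
clock: 15.35
position: [601.6, 147.2, 345.5]
ee_rot: [-0.465, 0.533, 0.465, 0.533]
contact_force: [0.1, 0.2, -0.2]
gripper_width: 24.2
```

Call:
drive_tool:
  motion:
    - [0, 0, 0, -4]
    - [0, 0, 0, 0]
    - [0, 0, 0, 0]

```text
clock: 15.6
position: [601.6, 147.2, 345.3]
ee_rot: [-0.481, 0.518, 0.481, 0.519]
contact_force: [0.5, 0.2, -0.3]
gripper_width: 23.8
```

```bash
python3 - <<'E'
from h import *
st=arm.read_state();np.savez("st5.npz",**st)
w=arm.get_image("wrist")
cv2.imwrite("pics/wrist5.png",w[:,:,::-1]);go(640,156,330,st=st)
W=cam("wrist",st)
for y in(225,156,87):print(proj(W,[640,y,280]))
E
```

```text
pos [601.634 147.166 345.3  ] t 15.6 zdir 85.7 shift [ 15.32  -37.591  11.674] F [ 0.478  0.151 -0.318] w 23.8 j [ 0.501  0.324  0.198  0.    -1.444 -0.576]
[267.92  376.171]
[255.393 285.45 ]
[240.219 175.55 ]
```

View pics/wrist5.png

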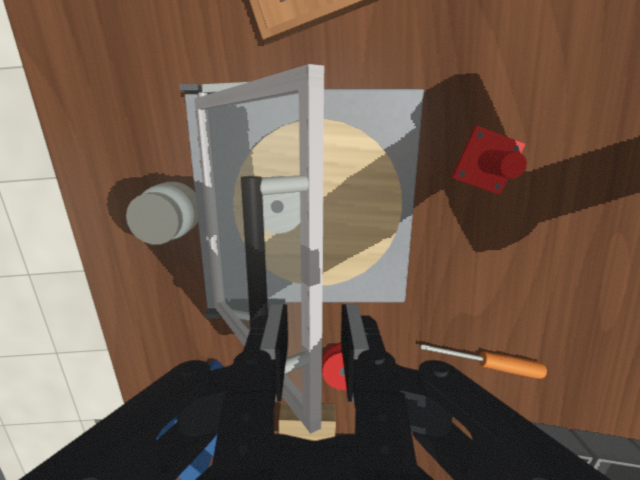

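The wrist view shows the bar at columns 243–262 (row 178) and about 257 at row 290. That puts its middle at about x=638.5, within 2 mm of the triangulated value.

Call:
drive_tool:
  motion:
    - [0, -15, 5, 0]
    - [0, -15, 5, 0]
    - [0, -6, 2, 0]
    - [15, 0, 0, 0]
    - [15, 0, 0, 0]
    - [15, 0, 0, 0]
    - [0, 0, 0, 0]
    - [0, 0, 0, 0]

```text
clock: 16.32
position: [638.2, 156.3, 299.2]
ee_rot: [-0.481, 0.519, 0.481, 0.517]
contact_force: [-0.6, 0.3, 0.3]
gripper_width: 24.1
```

```bash
python3 - <<'E'
from h import *
go(638.5,156,266)
st=arm.read_state();w=arm.get_image("wrist")
cv2.imwrite("pics/wrist6.png",cv2.resize(w[150:430,160:480,::-1],None,fx=2,fy=2))
E
```

```text
pos [638.16  156.307 299.236] t 16.32 zdir 85.8 shift [33.235 -0.414 -0.237] F [-0.628  0.344  0.295] w 24.1 j [ 0.486  0.408  0.212  0.    -1.377 -0.56 ]
```

View pics/wrist6.png

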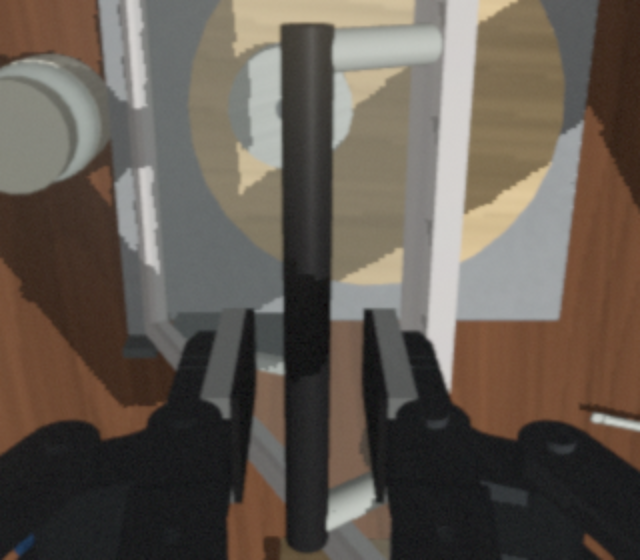

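The bar (crop column 307) is centred between the fingers and parallel to them. Descend and grip.

Call:
drive_tool:
  motion:
    - [10, 0, 0, 0]
    - [10, 0, 0, 0]
    - [8, 0, 0, 0]
    - [4, 0, 0, 0]
    - [1, 0, 0, 0]
    - [0, 0, 0, 0]

```text
clock: 16.87
position: [638.4, 156.5, 266.2]
ee_rot: [-0.481, 0.518, 0.481, 0.518]
contact_force: [0.4, -0.7, 0.4]
gripper_width: 23.7
```

Call:
drive_tool:
  motion:
    - [0, 0, 0, 0]
    - [0, 0, 0, 0]
    - [0, 0, 0, 0]
    - [0, 0, 0, 0]
    - [0, 0, 0, 0]
  grip: 6

```text
clock: 17.28
position: [638.7, 156.6, 267.3]
ee_rot: [-0.482, 0.518, 0.481, 0.518]
contact_force: [-0.2, 0.0, 1.7]
gripper_width: 9.9
```

```bash
python3 -c "
import numpy as np
p=np.linspace(1.2,.5314,21);D=248.1*np.cos(p);H=248.1*np.sin(p)
print([[round(-float(h),1),round(float(d),1)] for d,h in zip(np.diff(D),np.diff(H))])"
```

```text
[[3.1, 7.7], [3.4, 7.6], [3.6, 7.5], [3.9, 7.3], [4.1, 7.2], [4.4, 7.1], [4.6, 6.9], [4.8, 6.7], [5.1, 6.6], [5.3, 6.4], [5.5, 6.2], [5.7, 6.0], [5.9, 5.8], [6.1, 5.6], [6.3, 5.4], [6.4, 5.2], [6.6, 5.0], [6.8, 4.8], [6.9, 4.6], [7.1, 4.3]]
```

Call:
drive_tool:
  motion:
    - [3.1, 7.7, 0, 0]
    - [3.4, 7.6, 0, 0]
    - [3.6, 7.5, 0, 0]
    - [3.9, 7.3, 0, 0]
    - [4.1, 7.2, 0, 0]
    - [0, 0, 0, 0]

```text
clock: 17.78
position: [600.5, 159.5, 248.9]
ee_rot: [-0.482, 0.517, 0.482, 0.518]
contact_force: [-0.4, 0.0, -0.0]
gripper_width: 9.7
```

Call:
drive_tool:
  motion:
    - [4.4, 7.1, 0, 0]
    - [4.6, 6.9, 0, 0]
    - [4.8, 6.7, 0, 0]
    - [5.1, 6.6, 0, 0]
    - [5.3, 6.4, 0, 0]
    - [5.5, 6.2, 0, 0]
    - [5.7, 6.0, 0, 0]
    - [0, 0, 0, 0]

```text
clock: 18.45
position: [553.4, 163.0, 211.3]
ee_rot: [-0.48, 0.519, 0.482, 0.517]
contact_force: [-0.4, 2.8, -2.7]
gripper_width: 9.6
```

Call:
drive_tool:
  motion:
    - [5.9, 5.8, 0, 0]
    - [6.1, 5.6, 0, 0]
    - [6.3, 5.4, 0, 0]
    - [6.4, 5.2, 0, 0]
    - [6.6, 5.0, 0, 0]
    - [6.8, 4.8, 0, 0]
    - [6.9, 4.6, 0, 0]
    - [7.1, 4.3, 0, 0]
    - [0, 0, 0, 0]
    - [0, 0, 0, 0]

```text
clock: 19.28
position: [513.8, 165.9, 159.1]
ee_rot: [-0.481, 0.519, 0.482, 0.517]
contact_force: [4.8, 3.0, -5.4]
gripper_width: 10.0
```

```bash
python3 - <<'E'
from h import *
st=arm.read_state();go(514,165,161.7,st=st)
# where is bar in pads: wrist rows
w=arm.get_image("wrist");cv2.imwrite("pics/wrist7.png",w[:,:,::-1])
E
```

```text
pos [513.807 165.884 159.074] t 19.28 zdir 85.8 shift [-2.627 -0.25  -0.868] F [ 4.805  2.96  -5.374] w 10.0 j [ 0.612  0.308 -0.303 -0.002 -0.962 -0.684]
```

Call:
drive_tool:
  motion:
    - [0, 0, 0, 0]
    - [0, 0, 0, 0]
    - [0, 0, 0, 0]
    - [-5, 0, 0, 0]
    - [-10, 0, 0, 0]
    - [-30, 0, 0, 0]
    - [-40, 0, 0, 0]
    - [-40, 0, 0, 0]
    - [-30, 30, 0, 0]
    - [0, 40, 0, 0]
  grip: 32

```text
clock: 20.17
position: [449.2, 171.8, 323.1]
ee_rot: [-0.482, 0.514, 0.479, 0.523]
contact_force: [-0.1, 1.5, 1.0]
gripper_width: 32.1
```

Call:
drive_tool:
  motion:
    - [0, 35, 15, 0]
    - [0, 20, 35, 0]
    - [0, 10, 40, 0]
    - [0, 0, 40, 0]
    - [0, 0, 40, 0]
    - [0, 0, 40, 0]
    - [0, 0, 20, 0]
    - [0, 0, 0, 0]
    - [0, 0, 0, 0]

```text
clock: 20.92
position: [397.2, 405.3, 315.7]
ee_rot: [-0.482, 0.518, 0.482, 0.517]
contact_force: [0.2, -0.8, -0.0]
gripper_width: 31.9
```

```bash
python3 - <<'E'
from h import *
go(400,300,300)
t=arm.get_image("top")[:,:,::-1];s=arm.get_image("scene")[:,:,::-1]
cv2.imwrite("pics/top8.png",t);cv2.imwrite("pics/scene8.png",s)
a=cv2.resize(t[140:300,170:510],None,fx=2.3,fy=2.3,interpolation=cv2.INTER_CUBIC)
b=cv2.resize(s[70:300,170:400],None,fx=2.3,fy=2.3,interpolation=cv2.INTER_CUBIC)
c=np.zeros((600,800,3),np.uint8);x=cv2.resize(t[140:310,180:510],(800,412),interpolation=cv2.INTER_CUBIC)
cv2.imwrite("pics/chk.png",x)
E
```

```text
pos [397.166 405.267 315.682] t 20.92 zdir 85.9 shift [  15.789  -10.377 -104.777] F [ 0.199 -0.826 -0.027] w 31.9 j [ 1.081  0.24   0.01  -0.    -1.342 -1.153]
```

View pics/chk.png

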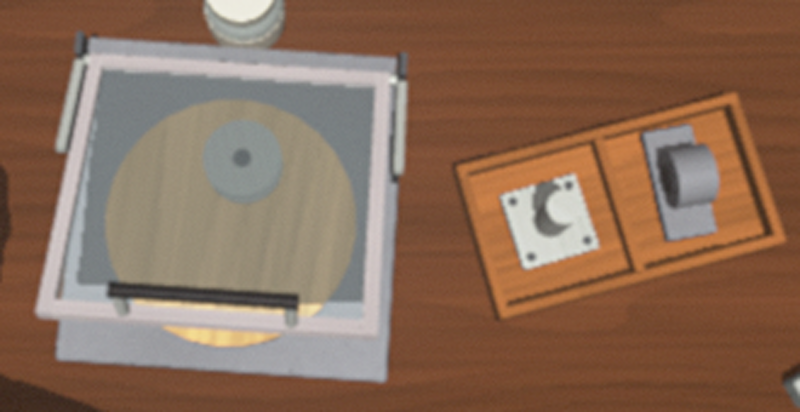

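The flange stands upright, centred in the bay (crop (547,222)), with the bearing at (685,185) as before and the pulley at (241,160). The bar runs (108,290)-(298,300). Now I'll check the hood angle numerically in both views.

```bash
python3 - <<'E'
from h import *
ex=np.array([.99715,-.07545,0]);ey=np.array([.07545,.99715,0])
hin=np.array([598.3,159.5,50])+130*ex
def pts(a):
    u=-ex*np.cos(a)+[0,0,np.sin(a)];n=ex*np.sin(a)+np.array([0,0,np.cos(a)])
    b=hin+244*u+45*n
    return b-64*ey,b,b+64*ey
C={n:cam(n)for n in("top","scene")};mid={}
for n in C:
    g=cv2.cvtColor(cv2.imread(f"pics/{n}8.png"),cv2.COLOR_BGR2GRAY)
    for a in(.25,.35,.45):print(n,a,*[proj(C[n],p)for p in pts(a)])
    # dark elongated blob = bar
    m=(g<65).astype(np.uint8);k,l,s,c=cv2.connectedComponentsWithStats(m)
    q=proj(C[n],pts(.35)[1])
    for i in range(1,k):
        if s[i,4]>80 and np.hypot(*(c[i]-q))<40:
            r=cv2.minAreaRect(np.argwhere(l==i)[:,::-1].astype(np.float32));print("  blob",s[i,4],c[i],r);mid[n]=c[i]
if len(mid)==2:
    P,e=tri(C["top"],mid["top"],C["scene"],mid["scene"]);v=P-hin
    print("bar mid",P,e,"angle",np.arctan2(v[2],-v@ex)-.1824,"radius(248)",np.hypot(v[2],v@ex))
t=lambda x,y:(180+x/2.424,140+y/2.424)
pc=np.mean([plane(C["top"],t(*p),16)for p in[(501,196),(573,174),(600,246),(525,270)]],0)
print("flange",pc,"pulley",plane(C["top"],t(241,158),58))
E
```

```text
top 0.25 [299.441 271.292] [264.277 268.876] [229.147 266.461]
top 0.35 [299.482 263.519] [263.455 261.047] [227.464 258.577]
top 0.45 [299.644 254.237] [262.783 251.713] [225.96  249.191]
  blob 156 [258.321 260.09 ] ((262.8916320800781, 261.6261291503906), (76.23077392578125, 4.988924980163574), 3.814074993133545)
scene 0.25 [343.173 242.539] [327.725 269.321] [311.861 296.824]
scene 0.35 [338.525 236.715] [322.768 263.844] [306.58  291.715]
scene 0.45 [332.763 230.386] [316.693 257.831] [300.177 286.039]
  blob 241 [323.187 264.087] ((322.76617431640625, 265.2315979003906), (4.598706245422363, 67.59519958496094), 30.018367767333984)
bar mid [512.171 171.781 201.498] 1.9317363008961899 angle 0.42749471947219875 radius(248) 264.4962321826592
flange [ 598.041 -122.827   16.   ] pulley [646.538 147.621  58.   ]
```

With the rectangle centres, the bar lies at top (262.9,261.6) against a prediction of (263.5,261.0) for 0.35 rad, and at scene (322.8,265.2) against (322.8,263.8). That gives a hood angle of about 0.34 rad. The triangulated 0.427 used a top-view blob centroid that was off-centre because part of the bar was missed, and its radius of 264 instead of 248 shows that value is wrong. Handing in.

```bash
python3 -c "
from bench import arm
s=arm.read_state();print(s['clock'],s['contact_force']);print(arm.job_done())"
```

```text
21.0167 [ 0.00480177 -0.32534945 -0.34522299]
the job is handed in; nothing more can be done
None
```

The flange stands in the tray's empty bay, the hood is folded to about 20°, and the job is handed in at 21 s. No verdict was reported.

**What I did:** The tool can only point down and the hood edge was right above the flange. So I first turned the turntable about 90° with light fingertip drag (5–10 N), which brought the flange to the open front. I then lifted it by its shaft, set it down in the bay, gripped the hood bar and led it down its arc. At the end the arm was parked clear.

**Last checks:**
- **Flange:** upright and released at (598, -123) mm, about 2 mm from the bay centre I measured at (596, -122).
- **Pulley:** flat on the turntable at (647, 148) mm, about 50 mm from its axis. It moved round with the turntable.
- **Bearing:** looks unmoved in the top view; I did not measure it.
- **Hood:** about 0.34–0.35 rad, from the bar's position in both camera views and from the gripper's height when it let go.
- **Contact:** the arm read about 0 N at hand-in.

**One check disagreed:** an automatic triangulation of the bar gave 0.427 rad, just inside the 0.429 limit. I discounted it because the top-view blob caught only part of the bar and was off-centre. It also put the bar 264 mm from the hinge instead of 248 mm.

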